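# Load a cuvette strip into the block heater

## Task

Take the strip of six cuvettes out of the leaning blue rack and lower it upright into the wells of the aluminium block in the white heater, all six cuvettes at once, gently (feel for the wells, do not ram it) and keeping hold of it until its flange is down on the block. Then let go of it; leave everything else on the bench where it stands.

Things in the scene. Friction and masses are not known exactly. Their poses are not given: they have to be found in the camera images.
- strip: Strip of six sealed square cuvettes in a row (the teeth), 60 to 130 g. Origin: centre of the underside of its white flange (20 x 100 mm, z 0 to 4); z points up from cuvettes to grip, y along the row, x across. Half a turn about z makes no difference. It starts in the rack, leaning as the rack does, and comes out along its own z: 30 mm frees the cuvettes.
- strip_grip (a point): Middle of the strip's orange grip rib, 20 mm above the strip's origin along its z; axes as the strip's. The rib is 12 mm (x) by 96 mm (y) by 32 mm (z 4 to 36 from the strip's origin); pinch it across its 12 mm.
- strip_feet (a point): Middle of the row of cuvette feet, 30 mm below the strip's origin along its z; axes as the strip's. Amber cuvettes 10 x 10 mm, 30 mm long, at 16 mm pitch along y (y = -40, -24, -8, 8, 24, 40 mm); their last 3 mm taper by 1.5 mm a side.
- rack: Blue loading rack, fixed, 148 mm long (y), 110 mm deep. Origin: on the bench under the trough's middle. The trough leans 0.5 rad (29 degrees) from vertical, its mouth towards the rack's -x (the robot). Walls 5 mm thick, 13 mm apart; the strip's flange lies on their upper edges, 90 mm above the bench in the middle. The end cheeks rise no higher than the walls.
- heater: White dry block heater, fixed. Origin: on the bench under its pocket's middle; y along the pocket, z up, display towards -x. Housing 134 mm long (y), x = -100 to 50 mm, top at z = 75 mm. In the pocket stands an aluminium block 32 (x) x 108 mm (y), flat top at z = 90 mm. Strip fully home: flange on the block, strip origin at z = 90 mm here.
- pocket_mid (a point): Point over the pocket's middle at the height of the block's top; axes as the heater's. Block: six wells 14 (x) x 12 mm (y), 34 mm deep, 16 mm pitch, on the line x = 0. The block stands anywhere within 6 mm of the middle along y and stays there (80 N to shift it); where is not reported: feel for the wells with the cuvettes, or look at the gaps at its ends.
- bottle: Bystander: amber bottle, 58 mm wide, 130 mm tall, loose, between rack and heater. Origin: centre of its underside.
- jar: Bystander: orange jar, 60 mm wide, 75 mm tall, loose. Origin: centre of its underside.
- beaker: Bystander: glass beaker, 68 mm wide, 85 mm tall, loose. Origin: centre of its underside.
- tipbox: Bystander: blue box with a clear lid, 82 x 117 x 65 mm, loose. Origin: centre of its underside.
- spatula: Bystander: thin steel lab spatula, 205 mm long, lying loose. Origin: on its underside, near its middle; x along it.
Things that resemble listed ones, but are neither listed nor needed, are in the scene too. What is meant by the strip is not black or purple, and is the smaller of those in its own colour.

How it is judged (in metres and radians):
On the way, in this order (a step that is already met when the one before it is completed fails the run):
1. the strip is held clear of the rack (contact force between the fingers and strip above 1 N and distance of strip from where it was at the start of the episode above 0.06 m), for 0.1 s.
2. still held by the fingers, the strip is down in the wells of the heater's block, within 5 mm of home (contact force between the fingers and strip above 1 N and z of strip in the frame of heater between 0.085 and 0.095 m and x of strip in the frame of heater between -0.0035 and 0.0035 m and y of strip in the frame of heater between -0.009 and 0.009 m and angle between the y axis of strip and the y axis of heater, either way round below 0.06 rad and angle between strip's own z axis and vertical below 0.05 rad), for 0.1 s.
At the end, for the whole second after the job is handed in: The strip stands upright in the wells of the heater's block, all six cuvettes in, flange within 2 mm of the block's top, in line with the row of wells (3.5 mm across, 0.06 rad), released and at rest; the bystanders are within 30 mm of where they stood (x of strip in the frame of heater between -0.0035 and 0.0035 m and y of strip in the frame of heater between -0.009 and 0.009 m and angle between the y axis of strip and the y axis of heater, either way round below 0.06 rad and angle between strip's own z axis and vertical below 0.05 rad and z of strip in the frame of heater between 0.087 and 0.092 m and linear speed of strip below 0.01 m/s and contact force between the fingers and strip below 0.05 N and distance of each of bottle, jar, beaker, tipbox, spatula from where it was at the start of the episode below 0.03 m); the robot touches nothing.
It fails at once if the strip is pressed on the heater or its block with more than 60 N (contact force between strip and heater above 60 N).
It fails at once if a bystander (bottle, jar, beaker, tip box, spatula) is pushed more than 30 mm away or knocked over (distance of any of bottle, jar, beaker, tipbox, spatula from where it was at the start of the episode above 0.03 m or angle between any of bottle, jar, beaker, tipbox, spatula's own z axis and vertical above 0.6 rad).
It also fails if it takes over 64 s, if anything falls off the work surface, if the arm or the gripper's body presses on something with over 40 N, if the wrist force passes 120 N, or if a joint passes its speed limit or range.

## Robot

A 6-joint arm with a two-finger parallel gripper is mounted at the origin on the work surface. World frame = base frame: x ahead of the robot, y to its left, z up, the work surface at z = 0. Lengths are in mm, angles in rad, forces in N, time in s.
With the tool pointing down it reaches from about 300 to 775 mm from the base axis. Payload 14.6 kg.
Tool frame: the origin (TCP) lies at the very end of the fingers, on their centre line; the grasp point (between the pads) lies 19 mm behind it; z points along the fingers, y is the line along which they close (so a half turn about z gives the same grasp; the last joint's range is limited). The gripper opens to 94 mm and grips with 3 to 60 N. Pads are 16 mm wide; open, the fingers measure 119 mm over their backs; the gripper's body (75 mm by 177 mm) begins 78 mm behind the grasp point.
Start: joints at [-1.27, 0.3, 1.521, -0, 1.321, -0.067], TCP at [197.752, -513.209, 171.046] pointing down, gripper open.
Joint ranges: [-3.03, 3.03], [-0.79, 2.21], [0.23, 2.52], [-1.04, 4.18], [0, 3.07], [-2.55, 2.55]. Speed limits (rad/s): [2.22, 2.22, 2.57, 3.14, 3.14, 3.14].

## Interface

Orientations are given as [roll, pitch, yaw] about the fixed x, y, z axes, in that order (R = Rz(yaw) Ry(pitch) Rx(roll)).
In Python, from cell import manip gives the robot as it stands. The module is installed in compiled form; this text tells all that it offers.
- The arm moves only by the shell command python3 -m inch 'ROWS' [FORCE]. ROWS is JSON, a list of rows, each an object of numbers: "gripper": the opening, from 0 (shut) to 1 (fully open); "dx", "dy", "dz": the shift along the world's x, y, z in m; "wx", "wy", "wz": the turn, a rotation vector about the world's x, y, z in degrees. A call has exactly 5 rows; each row is the pose to reach, as a shift and turn from the pose commanded when the call began; what a row does not reach only later rows make up. A row lasts 1/12 s, in which the tool goes at most 41.7 mm and 7.16 degrees, less where a joint would pass 70% of its speed; a pose out of reach is approached as far as the arm can. A call with a gripper value outside its range is refused whole. The fingers move at their own pace and stop on an object; FORCE is the grip in N (left out, the last holds). Time passes only in rows, so rows that repeat a pose let the fingers close, or fill a call up. It gives the time, the measured TCP pose, the force, the opening and the grip force at its end, in the units of the state.
- manip.read_state(): the state, without advancing time (a new reading comes with each control period).
- manip.camera(name): name is "scene" or "top"; returns the picture (420x560x3 uint8, blue, green, red); there is no depth.
- manip.camera_info(name): a dict with "camera_matrix" (3x3 intrinsics, pixels), "R" (3x3) and "t" (3): a world point X has camera coordinates R X + t. Camera axes: x right, y down, z forward; pixel columns grow to the right and rows downward; lengths in mm; the calibration is good to about 2 mm. A picture is of the moment at which its call begins. camera_info takes no time and is no camera call.
- manip.sign_off(): hands the job in; it is judged then, once.
The state is a dict: "clock": time; "joints": joint angles; "qd": joint speeds; "effort": joint torques, N m; "eef_pos": TCP position; "eef_rot": TCP orientation; "wrist_force": force on the tool from outside, world axes, zero at the start; "moment": the same for the moment, N m; "finger_gap": finger opening in mm; "finger_force": force on a finger pad.
Only numpy, scipy, OpenCV 4.12 (cv2) and the standard library are available. Lean on these libraries where they do the work, as an engineer would, in place of code of your own. Each camera call takes 0.05 s, during which the arm holds its last target. There are 200 camera calls.

## Working session

There is one attempt and no reset: what is moved stays moved. The work goes in short steps, Python scripts to look and compute and a shell command to move; the robot and the scene stay as the last step left them, time stands still between calls to the robot, and variables do not carry over. Pictures are saved under pics/ and viewed, at most 10 in all, crops included, and the job is handed in when it is done.

```bash
mkdir -p pics; python3 - <<'E'
from cell import manip
import cv2,numpy as np
for n in("scene","top"):
    im=manip.camera(n); cv2.imwrite(f"pics/{n}0.png",im)
    i=manip.camera_info(n); print(n,np.array(i["camera_matrix"]).round(1).tolist(),np.array(i["R"]).round(4).tolist(),np.array(i["t"]).round(1).tolist())
print(manip.read_state())
E
```

```text
scene [[511.9, 0.0, 283.9], [0.0, 511.9, 214.2], [0.0, 0.0, 1.0]] [[0.844, 0.5363, 0.0073], [0.4426, -0.6888, -0.5741], [-0.3029, 0.4878, -0.8187]] [-505.4, -186.2, 1685.0]
top [[414.9, 0.0, 275.4], [0.0, 414.9, 206.0], [0.0, 0.0, 1.0]] [[-0.0249, -0.9996, 0.0148], [-0.9926, 0.023, -0.1189], [0.1185, -0.0177, -0.9928]] [5.2, 569.3, 1294.1]
{'clock': 0.1, 'joints': array([-1.26957717e+00,  3.00405845e-01,  1.52148259e+00,  4.37489260e-05,
        1.32070197e+00, -6.65920719e-02]), 'qd': array([-0.00089366, -0.00222095, -0.00218052, -0.00070034,  0.00058125,
       -0.00015948]), 'effort': array([ 1.17676507e-03, -5.32645547e+01, -3.53283548e+01,  7.09357113e-02,
        2.34822108e-02, -3.42755345e-05]), 'eef_pos': array([ 197.70337253, -512.96527208,  170.56380691]), 'eef_rot': array([-3.14059994e+00, -1.08676169e-04,  3.67800330e-01]), 'wrist_force': array([-0.60040477,  0.27111936, -1.10395626]), 'moment': array([-0.03045567, -0.00839523,  0.04075791]), 'finger_force': 0.0, 'finger_gap': 94.02481720863908}
```

View pics/scene0.png

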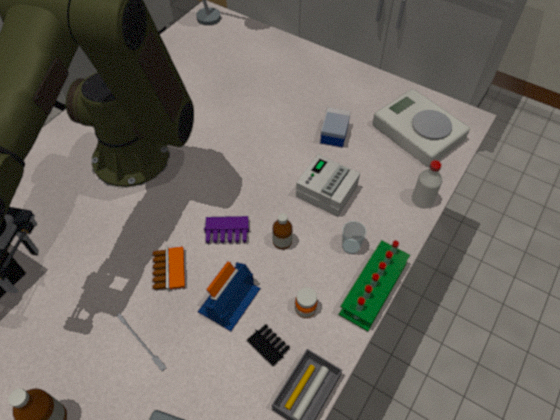

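View pics/top0.png

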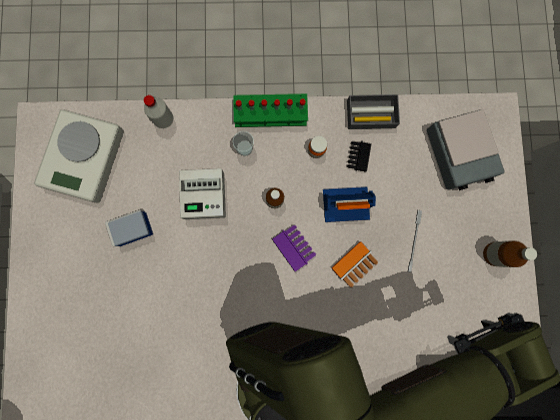

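Scene view: the rack with an orange strip is at (228,295) and the heater at (328,185). In the top view they are at (350,205) and (203,195). Things that could be taken for the strip, as scene / top pixels:
- orange strip in the rack: (220,280) / (352,205)
- larger orange strip lying flat: (170,268) / (355,262)
- purple strip: (227,230) / (294,248)
- black strip: (268,345) / (358,155)

By the description I choose the orange strip in the rack. I'll check it in one close crop.

```bash
python3 - <<'E'
import cv2,numpy as np
s=cv2.imread("pics/scene0.png");t=cv2.imread("pics/top0.png")
f=lambda im,x,y,w,h:cv2.resize(im[y:y+h,x:x+w],(400,300),interpolation=cv2.INTER_CUBIC)
a=np.vstack([np.hstack([f(s,190,255,80,60+0),f(t,310,175,80,60)]),np.hstack([f(s,288,150,80,60),f(t,165,163,80,60)])])
cv2.imwrite("pics/crop0.png",a)
for n,im in(("s",s),("t",t)):
    hsv=cv2.cvtColor(im,cv2.COLOR_BGR2HSV)
    m=cv2.inRange(hsv,(5,180,120),(18,255,255))
    k,l,st,c=cv2.connectedComponentsWithStats(m)
    for i in range(1,k):
        if st[i,4]>60:
            p=np.argwhere(l==i)[:,::-1].astype(np.float32); print(n,st[i],c[i].round(1),cv2.boxPoints(cv2.minAreaRect(p)).round(1).tolist())
E
```

```text
s [169 247  16  41 591] [176.  267.1] [[169.0, 247.0], [184.0, 247.0], [184.0, 287.0], [169.0, 287.0]]
s [207 262  28  35 318] [220.6 278.5] [[205.8000030517578, 289.8999938964844], [227.1999969482422, 261.3999938964844], [235.39999389648438, 267.5], [214.0, 296.0]]
t [338 204  32   6 122] [353.7 206.3] [[337.79998779296875, 205.3000030517578], [369.0, 203.60000610351562], [369.20001220703125, 207.39999389648438], [338.1000061035156, 209.10000610351562]]
t [332 242  37  36 522] [350.2 259.3] [[331.29998779296875, 267.70001220703125], [360.20001220703125, 241.0], [369.20001220703125, 250.8000030517578], [340.29998779296875, 277.5]]
```

View pics/crop0.png

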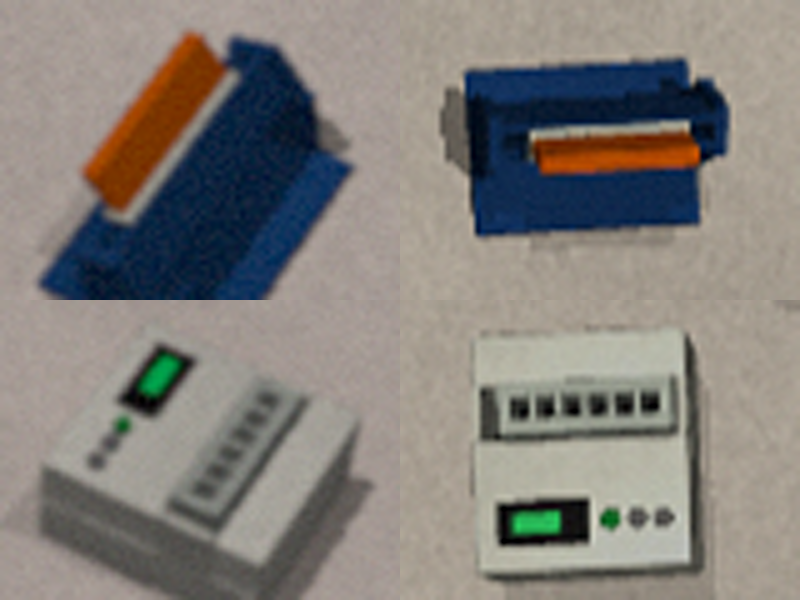

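The crop confirms the choice. The rack holds the small orange rib on a white flange, leaning towards the robot. In the heater the block shows six dark wells, with the gap at its left (+y) end, so the block sits towards -y. Next I'll measure both.

```bash
cat > h.py <<'E'
import cv2,numpy as np
from cell import manip
I={n:manip.camera_info(n) for n in("scene","top")}
def ray(n,uv,z):
    i=I[n];K,R,t=map(np.array,(i["camera_matrix"],i["R"],i["t"]))
    c=-R.T@t; d=R.T@np.linalg.solve(K,[uv[0],uv[1],1]); return c+d*(z-c[2])/d[2]
def proj(n,X):
    i=I[n];K,R,t=map(np.array,(i["camera_matrix"],i["R"],i["t"]))
    p=K@(R@np.array(X,float)+t); return p[:2]/p[2]
E
python3 - <<'E'
from h import *
np.set_printoptions(precision=1,suppress=True)
s=cv2.imread("pics/scene0.png");t=cv2.imread("pics/top0.png")
# wells: dark blobs, 8x upsampled
for n,im,(x,y,w,h) in(("top",t,(180,178,42,14)),("scene",s,(320,160,32,48))):
    g=cv2.cvtColor(im,cv2.COLOR_BGR2GRAY)[y:y+h,x:x+w]
    G=cv2.resize(g,None,fx=8,fy=8,interpolation=cv2.INTER_CUBIC)
    for th in(60,80,95):
        k,l,st,c=cv2.connectedComponentsWithStats((G<th).astype(np.uint8))
        P=[((c[i]+.5)/8-.5+[x,y],st[i,4]) for i in range(1,k) if 60<st[i,4]<1500]
        print(n,th,[(ray(n,p,90)[:2].round(1).tolist(),int(a)) for p,a in P])
for n,im in(("top",t),("scene",s)):
    x,y,w,h=(330,190,50,30) if n=="top" else (198,252,45,50)
    G=cv2.resize(im[y:y+h,x:x+w],None,fx=8,fy=8,interpolation=cv2.INTER_CUBIC)
    hsv=cv2.cvtColor(G,cv2.COLOR_BGR2HSV); m=cv2.inRange(hsv,(2,130,90),(20,255,255))
    p=np.argwhere(m)[:,::-1].astype(np.float32)
    q=(cv2.boxPoints(cv2.minAreaRect(p))+.5)/8-.5+[x,y]; print(n,len(p)/64,q.tolist(),((p.mean(0)+.5)/8-.5+[x,y]))
    for u in q: print('  z96.4',ray(n,u,96.4)[:2],'z118.7',ray(n,u,118.7)[:2])
E
```

```text
top 60 [([639.4, 278.4], 374), ([637.6, 178.2], 650), ([637.2, 194.0], 643), ([636.8, 210.0], 565), ([636.0, 242.0], 547), ([636.2, 225.8], 531), ([635.7, 258.1], 643), ([620.6, 275.9], 282)]
top 80 [([637.9, 178.2], 828), ([637.3, 193.9], 834), ([637.0, 210.1], 780), ([636.6, 226.2], 752), ([636.4, 242.3], 776), ([635.9, 258.2], 847), ([619.8, 188.5], 929)]
top 95 [([642.9, 163.5], 185), ([638.0, 178.3], 958), ([637.4, 193.9], 982), ([637.2, 210.1], 958), ([636.9, 226.4], 928), ([636.5, 242.4], 919), ([635.9, 258.2], 987)]
scene 60 []
scene 80 [([637.8, 260.0], 253), ([657.4, 230.7], 802), ([638.0, 243.1], 296), ([638.4, 228.4], 272), ([639.2, 211.3], 282), ([639.5, 195.6], 318), ([639.2, 179.7], 341), ([640.1, 137.2], 352), ([650.2, 136.7], 466), ([661.6, 140.4], 195), ([654.6, 130.8], 189), ([705.0, 147.9], 1210), ([668.7, 131.3], 87), ([661.8, 127.3], 77), ([697.0, 144.6], 72)]
scene 95 [([637.7, 259.9], 579), ([638.2, 242.8], 647), ([638.4, 228.2], 665), ([639.0, 211.0], 661), ([639.4, 195.4], 760), ([639.3, 179.8], 749)]
top 221.71875 [[335.98227405548096, 202.37999057769775], [369.23200607299805, 200.51800632476807], [369.63980865478516, 207.8001708984375], [336.39007568359375, 209.6621551513672]] [353.  205.1]
  z96.4 [ 568.5 -192.9] z118.7 [ 565.8 -189.2]
  z96.4 [ 571.9 -295.2] z118.7 [ 569.1 -289.7]
  z96.4 [ 549.5 -295.3] z118.7 [ 547.  -289.8]
  z96.4 [ 546.1 -193.2] z118.7 [ 543.7 -189.5]
scene 400.5 [[204.5625, 290.56250381469727], [227.34750366210938, 260.1825008392334], [236.4875030517578, 267.03750228881836], [213.70249938964844, 297.4175033569336]] [220.4 278.9]
  z96.4 [ 540.3 -285.7] z118.7 [ 549.3 -293.2]
  z96.4 [ 536.7 -182.5] z118.7 [ 545.8 -191.9]
  z96.4 [ 569.  -186.3] z118.7 [ 577.5 -195.6]
  z96.4 [ 571.4 -288.5] z118.7 [ 579.8 -295.9]
```

The wells agree in both views: centre about (637.8, 218.9), pitch 16 mm, yaw about 0.022. The strip origin is about (568, -241, 90), yaw about 0.033, and the rib measures 25 x 101 mm in plan, as expected. Next I'll compute the move to a hover pose on the strip's axis.

```bash
cat >> h.py <<'E'
from scipy.spatial.transform import Rotation as Ro
def tool(yaw,lean): # tool orientation: y across the rib, z down the strip
    return Ro.from_euler('z',yaw)*Ro.from_euler('y',-lean)*Ro.from_euler('xyz',[np.pi,0,np.pi/2])
def go(p,yaw,lean):
    s=manip.read_state(); c=Ro.from_euler('xyz',s["eef_rot"])
    print("d mm",(np.array(p)-s["eef_pos"]).round(1),"rot deg",np.degrees((tool(yaw,lean)*c.inv()).as_rotvec()).round(2),"F",s["wrist_force"].round(1),"M",s["moment"].round(2),"gap",round(s["finger_gap"],1),round(s["finger_force"],1),"t",round(s["clock"],2))
S=np.array([568,-241,90.]);Y=.033
def strip(h,lean=.5,o=S,yaw=Y): return o+h*Ro.from_euler('z',yaw).apply([-np.sin(lean),0,np.cos(lean)])
E
python3 - <<'E'
from h import *
print(tool(Y,.5).as_matrix().round(2)); go(strip(89),Y,.5)
E
```

```text
[[-0.03  0.88  0.48]
 [ 1.    0.03  0.02]
 [ 0.    0.48 -0.88]]
d mm [327.7 270.6  -2.5] rot deg [-16.89 -25.49  69.25] F [-0.6  0.3 -1.1] M [-0.03 -0.01  0.04] gap 94.0 0.0 t 0.1
```

```bash
for k in 1; do
python3 -m inch '[{"gripper":0.5,"dx":0.022,"dy":0.018,"dz":0.008,"wx":-1.13,"wy":-1.7,"wz":4.6},{"gripper":0.5,"dx":0.044,"dy":0.036,"dz":0.016,"wx":-2.25,"wy":-3.4,"wz":9.2},{"gripper":0.5,"dx":0.066,"dy":0.054,"dz":0.024,"wx":-3.4,"wy":-5.1,"wz":13.8},{"gripper":0.5,"dx":0.088,"dy":0.072,"dz":0.032,"wx":-4.5,"wy":-6.8,"wz":18.5},{"gripper":0.5,"dx":0.109,"dy":0.09,"dz":0.04,"wx":-5.63,"wy":-8.5,"wz":23.1}]'
python3 -m inch '[{"gripper":0.5,"dx":0.022,"dy":0.018,"wx":-1.13,"wy":-1.7,"wz":4.6},{"gripper":0.5,"dx":0.044,"dy":0.036,"wx":-2.25,"wy":-3.4,"wz":9.2},{"gripper":0.5,"dx":0.066,"dy":0.054,"wx":-3.4,"wy":-5.1,"wz":13.8},{"gripper":0.5,"dx":0.088,"dy":0.072,"wx":-4.5,"wy":-6.8,"wz":18.5},{"gripper":0.5,"dx":0.109,"dy":0.09,"wx":-5.63,"wy":-8.5,"wz":23.1}]'
done; python3 -c "
from h import *
go(strip(89),Y,.5)"
```

```text
clock: 0.52
eef_pos: [307.7, -422.0, 211.2]
eef_rot: [2.978, -0.072, 0.782]
wrist_force: [0.7, -0.2, 0.5]
finger_gap: 64.4
finger_force: 0.0
d mm [217.7 179.6 -43.1] rot deg [-11.19 -16.88  45.92] F [ 0.7 -0.2  0.5] M [0.   0.01 0.02] gap 64.4 0.0 t 0.52validation failed for argument at $[0]...
```

Rows apparently need every field, so I'll include dz too.

```bash

python3 -m inch '[{"gripper":0.5,"dx":0.022,"dy":0.018,"dz":0,"wx":-1.13,"wy":-1.7,"wz":4.6},{"gripper":0.5,"dx":0.044,"dy":0.036,"dz":0,"wx":-2.25,"wy":-3.4,"wz":9.2},{"gripper":0.5,"dx":0.066,"dy":0.054,"dz":0,"wx":-3.4,"wy":-5.1,"wz":13.8},{"gripper":0.5,"dx":0.088,"dy":0.072,"dz":0,"wx":-4.5,"wy":-6.8,"wz":18.5},{"gripper":0.5,"dx":0.109,"dy":0.09,"dz":0,"wx":-5.63,"wy":-8.5,"wz":23.1}]' 2>&1 | cut -c1-400
python3 -c "
from h import *
go(strip(89),Y,.5)"
```

```text
clock: 0.93
eef_pos: [416.6, -332.0, 211.0]
eef_rot: [2.801, -0.071, 1.199]
wrist_force: [0.2, 0.0, -0.7]
finger_gap: 46.8
finger_force: 0.0
d mm [108.7  89.6 -42.9] rot deg [-5.56 -8.37 22.83] F [ 0.2  0.  -0.7] M [-0.06  0.13  0.02] gap 46.8 0.0 t 0.93
```

```bash

python3 -m inch '[{"gripper":0.5,"dx":0.022,"dy":0.018,"dz":-0.009,"wx":-1.13,"wy":-1.7,"wz":4.6},{"gripper":0.5,"dx":0.044,"dy":0.036,"dz":-0.017,"wx":-2.25,"wy":-3.4,"wz":9.2},{"gripper":0.5,"dx":0.066,"dy":0.054,"dz":-0.026,"wx":-3.4,"wy":-5.1,"wz":13.8},{"gripper":0.5,"dx":0.088,"dy":0.072,"dz":-0.034,"wx":-4.5,"wy":-6.8,"wz":18.5},{"gripper":0.5,"dx":0.109,"dy":0.09,"dz":-0.043,"wx":-5.56,"wy":-8.4,"wz":22.8}]' 2>&1 | cut -c1-400
python3 -c "
from h import *
go(strip(89),Y,.5);go(strip(9),Y,.5)
cv2.imwrite('pics/s1.png',manip.camera('scene'))
cv2.imwrite('pics/t1.png',manip.camera('top'))
a=cv2.imread('pics/s1.png')[200:320,170:330];b=cv2.imread('pics/t1.png')[160:280,280:440]
cv2.imwrite('pics/c1.png',np.hstack([cv2.resize(x,(400,300),interpolation=2) for x in(a,b)]))
print(proj('scene',manip.read_state()['eef_pos']),proj('top',manip.read_state()['eef_pos']))"
```

```text
clock: 1.35
eef_pos: [525.6, -242.1, 167.6]
eef_rot: [2.641, 0.0, 1.603]
wrist_force: [-0.0, -0.0, -0.1]
finger_gap: 46.7
finger_force: 0.0
d mm [-0.2 -0.3  0.5] rot deg [-0.    0.03  0.03] F [-0.  -0.  -0.1] M [-0.01  0.08 -0.  ] gap 46.7 0.0 t 1.35
d mm [ 38.1   1.  -69.7] rot deg [-0.    0.03  0.03] F [-0.  -0.  -0.1] M [-0.01  0.08 -0.  ] gap 46.7 0.0 t 1.35
[207.49713432 261.23897395] [357.02968514 213.79038737]
```

View pics/c1.png

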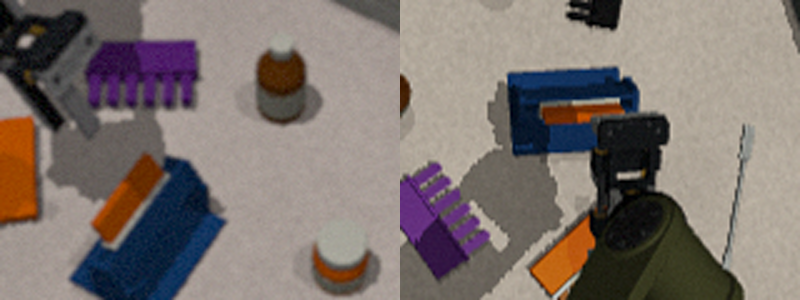

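The scene crop shows fingertips at about (201,252), but the TCP projects to (207,261). I'll zoom in to settle this before descending.

```bash
python3 -c "
from h import *
a=cv2.imread('pics/s1.png')[205:305,165:245];k=6
a=cv2.resize(a,None,fx=k,fy=k,interpolation=cv2.INTER_CUBIC)
a=cv2.convertScaleAbs(a,alpha=1.6,beta=20)
s=manip.read_state();R=Ro.from_euler('xyz',s['eef_rot'])
for v,c in(([0,0,0],(0,255,0)),([0,23,0],(255,255,0)),([0,-23,0],(255,255,0)),([0,0,-19],(255,0,255)),([0,0,53],(0,255,255))):
    p=(proj('scene',s['eef_pos']+R.apply(v))-[165,205]+.5)*k; cv2.circle(a,tuple(p.astype(int).tolist()),4,c,2)
cv2.imwrite('pics/z1.png',a)"
```

```text
(no output)
```

View pics/z1.png

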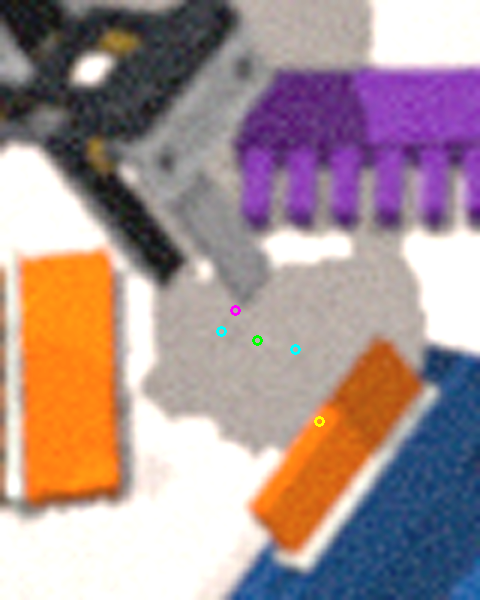

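```bash
python3 -c "
from h import *
s=manip.read_state();R=Ro.from_euler('xyz',s['eef_rot']);print(s['clock'],s['eef_pos'])
b=cv2.imread('pics/t1.png')[180:280,320:420];a=cv2.imread('pics/scene0.png')[200:300,0:100]
k=4;o=[]
R0=Ro.from_euler('xyz',[-3.1406,0,.3678]);p0=np.array([197.7,-513,170.6])
for n,im,off,RR,p,g in(('top',b,(320,180),R,s['eef_pos'],23),('scene',a,(0,200),R0,p0,47)):
    im=cv2.convertScaleAbs(cv2.resize(im,None,fx=k,fy=k,interpolation=2),alpha=1.6,beta=20)
    for v,c in(([0,0,0],(0,255,0)),([0,g,0],(255,255,0)),([0,-g,0],(255,255,0)),([0,0,-97],(255,0,255)),([37,88,-97],(0,0,255)),([-37,88,-97],(0,0,255)),([37,-88,-97],(0,0,255)),([-37,-88,-97],(0,0,255))):
        q=(proj(n,p+RR.apply(v))-off+.5)*k; cv2.circle(im,tuple(q.astype(int).tolist()),4,c,2)
    o.append(im)
cv2.imwrite('pics/z2.png',np.hstack(o))"
```

```text
1.45 [ 525.35380508 -240.77749404  165.8479893 ]
```

View pics/z2.png

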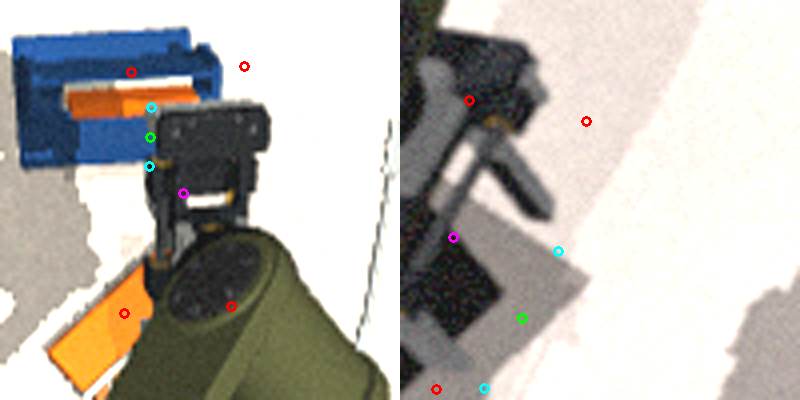

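The pictures show the fingers ending about 30 mm short of the TCP in both poses, which may be the drawn mesh only. The strip's projection fits well. I'll descend along the strip's axis and let contact, gap and force decide.

```bash

python3 -m inch '[{"gripper":0.5,"dx":0.007,"dy":0,"dz":-0.013,"wx":0,"wy":0,"wz":0},{"gripper":0.5,"dx":0.015,"dy":0,"dz":-0.027,"wx":0,"wy":0,"wz":0},{"gripper":0.5,"dx":0.022,"dy":0,"dz":-0.04,"wx":0,"wy":0,"wz":0},{"gripper":0.5,"dx":0.029,"dy":0,"dz":-0.053,"wx":0,"wy":0,"wz":0},{"gripper":0.5,"dx":0.029,"dy":0,"dz":-0.053,"wx":0,"wy":0,"wz":0}]' 2>&1 | cut -c1-400
python3 -c "
from h import *
go(strip(9),Y,.5)
b=manip.camera('scene');go(strip(9),Y,.5)
s=manip.read_state();R=Ro.from_euler('xyz',s['eef_rot'])
k=6
a=cv2.convertScaleAbs(cv2.resize(b[220:320,185:275],None,fx=k,fy=k,interpolation=2),alpha=1.6,beta=20)
p=(proj('scene',s['eef_pos'])-[185,220]+.5)*k; cv2.circle(a,tuple(p.astype(int).tolist()),4,(0,255,0),2)
cv2.imwrite('pics/z3.png',a)"
```

```text
clock: 1.87
eef_pos: [553.2, -243.0, 112.7]
eef_rot: [2.645, -0.003, 1.598]
wrist_force: [0.1, 1.2, -0.2]
finger_gap: 46.9
finger_force: 0.0
d mm [ 10.5   1.9 -14.8] rot deg [-0.19 -0.22  0.31] F [ 0.1  1.2 -0.2] M [-0.07  0.18 -0.02] gap 46.9 0.0 t 1.87
d mm [ 10.5   2.1 -16.2] rot deg [-0.15 -0.16  0.29] F [0.5 0.1 0.3] M [-0.02  0.15 -0.03] gap 47.3 0.0 t 1.92
```

View pics/z3.png

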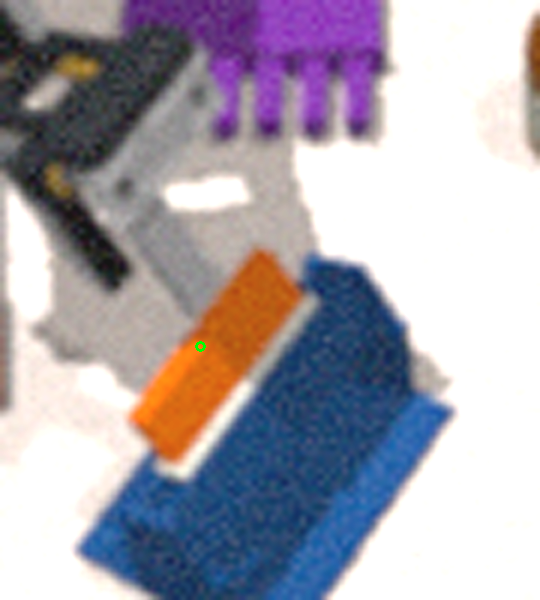

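Fingertips are drawn at (120,275) and (210,310), again about 30 mm behind the projected TCP. I'll go to the nominal grasp height, then do a gentle trial close. The gap will tell: 12 mm means gripped, 0 means still above the rib.

```bash

python3 -m inch '[{"gripper":0.5,"dx":0.003,"dy":0.001,"dz":-0.006,"wx":0,"wy":0,"wz":0},{"gripper":0.5,"dx":0.006,"dy":0.001,"dz":-0.011,"wx":0,"wy":0,"wz":0},{"gripper":0.5,"dx":0.009,"dy":0.001,"dz":-0.016,"wx":0,"wy":0,"wz":0},{"gripper":0.4,"dx":0.009,"dy":0.001,"dz":-0.016,"wx":0,"wy":0,"wz":0},{"gripper":0.3,"dx":0.009,"dy":0.001,"dz":-0.016,"wx":0,"wy":0,"wz":0}]' 5 2>&1 | cut -c1-400
python3 -m inch '[{"gripper":0.0,"dx":0,"dy":0,"dz":0,"wx":0,"wy":0,"wz":0},{"gripper":0,"dx":0,"dy":0,"dz":0,"wx":0,"wy":0,"wz":0},{"gripper":0,"dx":0,"dy":0,"dz":0,"wx":0,"wy":0,"wz":0},{"gripper":0,"dx":0,"dy":0,"dz":0,"wx":0,"wy":0,"wz":0},{"gripper":0,"dx":0,"dy":0,"dz":0,"wx":0,"wy":0,"wz":0}]' 5 2>&1 | cut -c1-400
python3 -c "
from h import *
go(strip(9),Y,.5)"
```

```text
clock: 2.33
eef_pos: [562.7, -242.2, 98.9]
eef_rot: [2.643, -0.001, 1.599]
wrist_force: [0.2, 0.3, 0.2]
finger_gap: 37.1
finger_force: 0.0
clock: 2.75
eef_pos: [562.7, -242.2, 99.2]
eef_rot: [2.642, -0.001, 1.599]
wrist_force: [0.4, -0.2, 0.0]
finger_gap: 3.6
finger_force: 0.0
d mm [ 0.9  1.1 -1.3] rot deg [-0.06 -0.03  0.26] F [ 0.4 -0.2  0. ] M [0.01 0.13 0.  ] gap 3.6 0.0 t 2.75
```

The gap passed 12 mm to 3.6 mm with no force, so the fingers are above the rib and the pictures were right. I'll measure where the closed tips really are.

```bash
python3 -c "
from h import *
s=manip.read_state();R=Ro.from_euler('xyz',s['eef_rot']);print(s['eef_pos'],s['joints'])
o=[];k=4
for n,(x,y) in(('scene',(185,215)),('top',(310,170))):
    b=manip.camera(n);cv2.imwrite('pics/%s4.png'%n,b)
    a=cv2.convertScaleAbs(cv2.resize(b[y:y+100,x:x+100],None,fx=k,fy=k,interpolation=2),alpha=1.6,beta=20)
    for d,c in((0,(0,255,0)),(-32,(255,255,0))):
        p=(proj(n,s['eef_pos']+R.apply([0,0,d]))-[x,y]+.5)*k; cv2.circle(a,tuple(p.astype(int).tolist()),4,c,2)
    o.append(a)
cv2.imwrite('pics/z4.png',np.hstack(o))"
```

```text
[ 562.74655568 -242.23338578   99.1870616 ] [-0.61012621  0.28100849  1.82057628  0.47058734  0.68319387 -0.95305092]
```

View pics/z4.png

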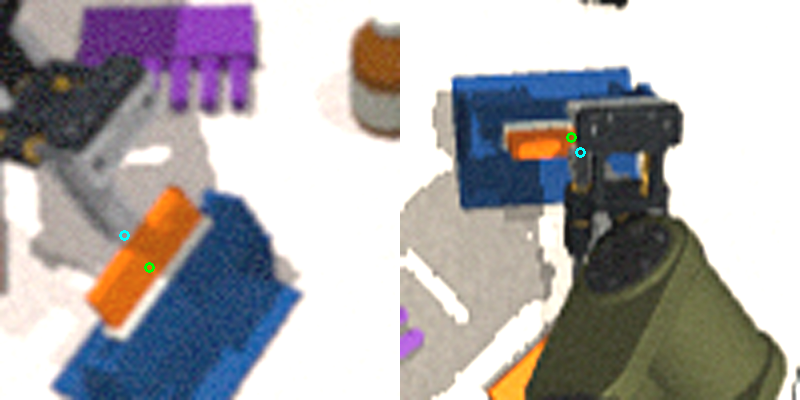

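Top view: the gripper body is centred near column 366, about 7 px to the right of the expected axis. So the reported pose may be offset sideways as well as in height. The start picture shows the tool upright and seen from the side by the top camera, so I'll triangulate the fingertips there from both views.

```bash
python3 -c "
from h import *
for n in I: print(n,-np.array(I[n]['R']).T@np.array(I[n]['t']))
R0=Ro.from_euler('xyz',[-3.1406,0,.3678]);p0=np.array([197.7,-513,170.6])
o=[]
for n,(x,y),k in(('scene',(0,200),5),('top',(430,300),5)):
    b=cv2.imread('pics/%s0.png'%n)[y:y+110,x:x+78]
    b=cv2.convertScaleAbs(cv2.resize(b,None,fx=k,fy=k,interpolation=2),alpha=2.2,beta=25)
    for g in(-54,0,54):
      for D,c in(((0,0,0),(0,255,0)),((-4,-17,55),(0,0,255)),((0,0,32),(255,255,0))):
        p=(proj(n,p0+R0.apply([0,g,0])+D)-[x,y]+.5)*k; cv2.circle(b,tuple(p.astype(int).tolist()),3,c,1)
    o.append(b)
cv2.imwrite('pics/z5.png',np.hstack(o))"
```

```text
scene [1019.28633232 -679.19011846 1276.37493693]
top [ 411.96872302   15.0438944  1352.39587868]
```

View pics/z5.png

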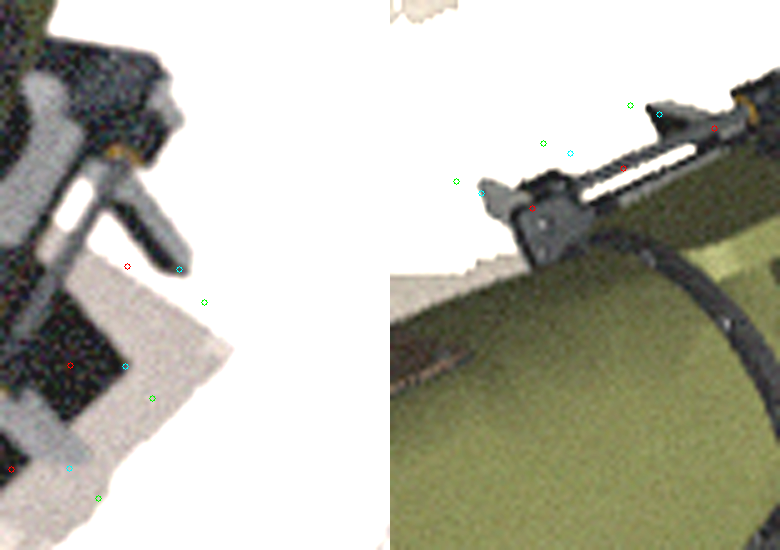

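In both views the fingertips sit on the cyan markers: scene (180,268) and (75,462), top (482,190) and (655,108). So the real tips are 32 mm behind the reported TCP along the tool axis, which also explains the tilted pose. I'll open, go 31 mm further down the axis while watching force, then close.

```bash

python3 -m inch '[{"gripper":0.5,"dx":0,"dy":0.001,"dz":0,"wx":0,"wy":0,"wz":0},{"gripper":0.5,"dx":0,"dy":0.001,"dz":0,"wx":0,"wy":0,"wz":0},{"gripper":0.5,"dx":0,"dy":0.001,"dz":0,"wx":0,"wy":0,"wz":0},{"gripper":0.5,"dx":0,"dy":0.001,"dz":0,"wx":0,"wy":0,"wz":0},{"gripper":0.5,"dx":0,"dy":0.001,"dz":0,"wx":0,"wy":0,"wz":0}]' 10 2>&1 | grep -E "pos|force|gap"
python3 -m inch '[{"gripper":0.5,"dx":0.001,"dy":0,"dz":-0.003,"wx":0,"wy":0,"wz":0},{"gripper":0.5,"dx":0.003,"dy":0,"dz":-0.006,"wx":0,"wy":0,"wz":0},{"gripper":0.5,"dx":0.005,"dy":0,"dz":-0.009,"wx":0,"wy":0,"wz":0},{"gripper":0.5,"dx":0.006,"dy":0,"dz":-0.012,"wx":0,"wy":0,"wz":0},{"gripper":0.5,"dx":0.008,"dy":0,"dz":-0.015,"wx":0,"wy":0,"wz":0}]' 10 2>&1 | grep -E "pos|force|gap"
python3 -c "
from h import *
go(strip(-22),Y,.5)"
```

```text
eef_pos: [562.8, -241.2, 99.0]
wrist_force: [0.1, 0.8, -0.6]
finger_gap: 30.6
finger_force: 0.0
eef_pos: [570.8, -241.1, 83.5]
wrist_force: [-0.7, -0.1, -0.1]
finger_gap: 47.2
finger_force: 0.0
d mm [  7.7   0.5 -12.8] rot deg [-0.07 -0.06  0.25] F [-0.7 -0.1 -0.1] M [-0.09  0.1  -0.  ] gap 47.2 0.0 t 3.68
```

```bash

python3 -m inch '[{"gripper":0.5,"dx":0.001,"dy":0,"dz":-0.003,"wx":0,"wy":0,"wz":0},{"gripper":0.5,"dx":0.003,"dy":0,"dz":-0.006,"wx":0,"wy":0,"wz":0},{"gripper":0.5,"dx":0.005,"dy":0,"dz":-0.009,"wx":0,"wy":0,"wz":0},{"gripper":0.5,"dx":0.007,"dy":0,"dz":-0.012,"wx":0,"wy":0,"wz":0},{"gripper":0.5,"dx":0.007,"dy":0,"dz":-0.012,"wx":0,"wy":0,"wz":0}]' 10 2>&1 | grep -E "pos|force|gap"
python3 -m inch '[{"gripper":0.3,"dx":0,"dy":0,"dz":0,"wx":0,"wy":0,"wz":0},{"gripper":0.2,"dx":0,"dy":0,"dz":0,"wx":0,"wy":0,"wz":0},{"gripper":0.1,"dx":0,"dy":0,"dz":0,"wx":0,"wy":0,"wz":0},{"gripper":0,"dx":0,"dy":0,"dz":0,"wx":0,"wy":0,"wz":0},{"gripper":0,"dx":0,"dy":0,"dz":0,"wx":0,"wy":0,"wz":0}]' 10 2>&1 | grep -E "pos|force|gap"
python3 -m inch '[{"gripper":0,"dx":0,"dy":0,"dz":0,"wx":0,"wy":0,"wz":0},{"gripper":0,"dx":0,"dy":0,"dz":0,"wx":0,"wy":0,"wz":0},{"gripper":0,"dx":0,"dy":0,"dz":0,"wx":0,"wy":0,"wz":0},{"gripper":0,"dx":0,"dy":0,"dz":0,"wx":0,"wy":0,"wz":0},{"gripper":0,"dx":0,"dy":0,"dz":0,"wx":0,"wy":0,"wz":0}]' 10 2>&1 | grep -E "pos|force|gap"
python3 -c "
from h import *
go(strip(-22),Y,.5)"
```

```text
eef_pos: [577.9, -241.0, 71.3]
wrist_force: [-0.4, 0.3, 0.0]
finger_gap: 47.0
finger_force: 0.0
eef_pos: [577.7, -241.3, 72.2]
wrist_force: [-0.6, -0.7, -0.0]
finger_gap: 17.1
finger_force: 0.0
eef_pos: [578.0, -241.3, 72.3]
wrist_force: [4.1, 0.0, 1.7]
finger_gap: 11.7
finger_force: 10.0
d mm [ 0.5  0.6 -1.7] rot deg [-0.05 -0.    0.26] F [4.1 0.  1.7] M [ 0.05 -0.62  0.02] gap 11.7 10.0 t 4.93
```

Gripped: gap 11.7 mm, 10 N. I'll raise the grip force and pull out along the strip's axis.

```bash

python3 -m inch '[{"gripper":0,"dx":0,"dy":0,"dz":0,"wx":0,"wy":0,"wz":0},{"gripper":0,"dx":0,"dy":0,"dz":0,"wx":0,"wy":0,"wz":0},{"gripper":0,"dx":-0.001,"dy":0,"dz":0.002,"wx":0,"wy":0,"wz":0},{"gripper":0,"dx":-0.002,"dy":0,"dz":0.004,"wx":0,"wy":0,"wz":0},{"gripper":0,"dx":-0.004,"dy":0,"dz":0.007,"wx":0,"wy":0,"wz":0}]' 35 2>&1 | grep -E "pos|force|gap"
python3 -m inch '[{"gripper":0,"dx":-0.003,"dy":0,"dz":0.005,"wx":0,"wy":0,"wz":0},{"gripper":0,"dx":-0.006,"dy":0,"dz":0.011,"wx":0,"wy":0,"wz":0},{"gripper":0,"dx":-0.009,"dy":0,"dz":0.016,"wx":0,"wy":0,"wz":0},{"gripper":0,"dx":-0.012,"dy":0,"dz":0.021,"wx":0,"wy":0,"wz":0},{"gripper":0,"dx":-0.015,"dy":0,"dz":0.027,"wx":0,"wy":0,"wz":0}]' 35 2>&1 | grep -E "pos|force|gap"
python3 -m inch '[{"gripper":0,"dx":-0.005,"dy":0,"dz":0.01,"wx":0,"wy":0,"wz":0},{"gripper":0,"dx":-0.01,"dy":0,"dz":0.02,"wx":0,"wy":0,"wz":0},{"gripper":0,"dx":-0.015,"dy":0,"dz":0.03,"wx":0,"wy":0,"wz":0},{"gripper":0,"dx":-0.021,"dy":0,"dz":0.04,"wx":0,"wy":0,"wz":0},{"gripper":0,"dx":-0.026,"dy":0,"dz":0.05,"wx":0,"wy":0,"wz":0}]' 35 2>&1 | grep -E "pos|force|gap"
python3 -m inch '[{"gripper":0,"dx":0,"dy":0,"dz":0.025,"wx":0,"wy":0,"wz":0},{"gripper":0,"dx":0,"dy":0,"dz":0.05,"wx":0,"wy":5,"wz":0},{"gripper":0,"dx":0,"dy":0,"dz":0.075,"wx":0,"wy":10,"wz":0},{"gripper":0,"dx":0,"dy":0,"dz":0.1,"wx":0,"wy":15,"wz":0},{"gripper":0,"dx":0,"dy":0,"dz":0.12,"wx":0,"wy":20,"wz":0}]' 35 2>&1 | grep -E "pos|force|gap"
python3 -c "
from h import *
go([637.8,218.9,240],.022,0)"
```

```text
eef_pos: [574.2, -241.3, 79.2]
wrist_force: [8.5, 0.9, -1.0]
finger_gap: 12.1
finger_force: 34.9
eef_pos: [558.0, -240.9, 105.7]
wrist_force: [-0.0, -0.2, -1.8]
finger_gap: 11.9
finger_force: 34.9
eef_pos: [532.1, -241.2, 157.3]
wrist_force: [-1.0, 0.3, -0.7]
finger_gap: 11.9
finger_force: 34.9
eef_pos: [532.1, -241.6, 279.9]
wrist_force: [-0.2, -0.7, -1.3]
finger_gap: 11.9
finger_force: 34.9
d mm [105.7 460.5 -39.9] rot deg [-0.66  8.49 -0.09] F [-0.2 -0.7 -1.3] M [-0.07 -0.03 -0.01] gap 11.9 34.9 t 6.6
```

```bash

python3 -m inch '[{"gripper":0,"dx":0.007,"dy":0.03,"dz":0,"wx":0,"wy":2,"wz":0},{"gripper":0,"dx":0.014,"dy":0.06,"dz":0,"wx":0,"wy":4,"wz":0},{"gripper":0,"dx":0.021,"dy":0.09,"dz":0,"wx":-0.3,"wy":6,"wz":0},{"gripper":0,"dx":0.028,"dy":0.12,"dz":0,"wx":-0.5,"wy":8,"wz":0},{"gripper":0,"dx":0.035,"dy":0.153,"dz":0,"wx":-0.66,"wy":8.5,"wz":0}]' 35 2>&1 | grep -E "pos|force|gap"
python3 -m inch '[{"gripper":0,"dx":0.007,"dy":0.03,"dz":0,"wx":0,"wy":0,"wz":0},{"gripper":0,"dx":0.014,"dy":0.06,"dz":0,"wx":0,"wy":0,"wz":0},{"gripper":0,"dx":0.021,"dy":0.09,"dz":0,"wx":0,"wy":0,"wz":0},{"gripper":0,"dx":0.028,"dy":0.12,"dz":0,"wx":0,"wy":0,"wz":0},{"gripper":0,"dx":0.035,"dy":0.153,"dz":0,"wx":0,"wy":0,"wz":0}]' 35 2>&1 | grep -E "pos|force|gap"
python3 -m inch '[{"gripper":0,"dx":0.007,"dy":0.03,"dz":-0.02,"wx":0,"wy":0,"wz":0},{"gripper":0,"dx":0.014,"dy":0.06,"dz":-0.04,"wx":0,"wy":0,"wz":0},{"gripper":0,"dx":0.021,"dy":0.09,"dz":-0.06,"wx":0,"wy":0,"wz":0},{"gripper":0,"dx":0.028,"dy":0.12,"dz":-0.08,"wx":0,"wy":0,"wz":0},{"gripper":0,"dx":0.035,"dy":0.153,"dz":-0.1,"wx":0,"wy":0,"wz":0}]' 35 2>&1 | grep -E "pos|force|gap"
python3 -c "
from h import *
go([637.8,218.9,150],.022,0)"
```

```text
eef_pos: [567.6, -87.2, 276.5]
wrist_force: [-0.4, 0.3, -1.4]
finger_gap: 11.6
finger_force: 34.9
eef_pos: [602.5, 65.7, 276.9]
wrist_force: [0.5, 0.2, -0.7]
finger_gap: 11.7
finger_force: 34.9
eef_pos: [637.7, 218.5, 176.0]
wrist_force: [-0.2, -0.6, -0.9]
finger_gap: 12.1
finger_force: 34.9
d mm [  0.1   0.4 -26. ] rot deg [-0.17  0.12 -0.13] F [-0.2 -0.6 -0.9] M [-0.02 -0.03  0.04] gap 12.1 34.9 t 7.85
```

```bash

python3 -m inch '[{"gripper":0,"dx":0,"dy":0,"dz":-0.015,"wx":0,"wy":0,"wz":0},{"gripper":0,"dx":0,"dy":0,"dz":-0.03,"wx":0,"wy":0,"wz":0},{"gripper":0,"dx":0,"dy":0,"dz":-0.045,"wx":0,"wy":0,"wz":0},{"gripper":0,"dx":0,"dy":0,"dz":-0.06,"wx":0,"wy":0,"wz":0},{"gripper":0,"dx":0,"dy":0,"dz":-0.06,"wx":0,"wy":0,"wz":0}]' 35 2>&1 | grep -E "pos|force|gap"
python3 -c "
from h import *
go([637.8,218.9,112],.022,0)
s=manip.read_state();p=s['eef_pos']
np.set_printoptions(precision=1,suppress=True)
k=6;x,y=290,110
b=manip.camera('scene');cv2.imwrite('pics/scene6.png',b);t=manip.camera('top');cv2.imwrite('pics/top6.png',t)
a=cv2.convertScaleAbs(cv2.resize(b[y:y+100,x:x+90],None,fx=k,fy=k,interpolation=2),alpha=1.5,beta=20)
R=Ro.from_euler('z',.022); o=np.array([p[0],p[1],p[2]+22])
for j in(-40,-24,-8,8,24,40):
    q=(proj('scene',o+R.apply([5,j,-30]))-[x,y]+.5)*k; cv2.circle(a,tuple(q.astype(int).tolist()),3,(0,255,0),1)
for v in([6,-48,36],[6,48,36],[6,-48,4],[6,48,4]):
    q=(proj('scene',o+R.apply(v))-[x,y]+.5)*k; cv2.circle(a,tuple(q.astype(int).tolist()),3,(255,255,0),1)
cv2.imwrite('pics/z6.png',a)"
```

```text
eef_pos: [636.4, 217.1, 113.5]
wrist_force: [-0.4, -0.2, -0.8]
finger_gap: 11.9
finger_force: 34.9
d mm [ 1.4  1.8 -1.5] rot deg [-0.1  -0.15 -0.17] F [-0.4 -0.2 -0.8] M [-0.06 -0.08  0.02] gap 11.9 34.9 t 8.27
```

View pics/z6.png

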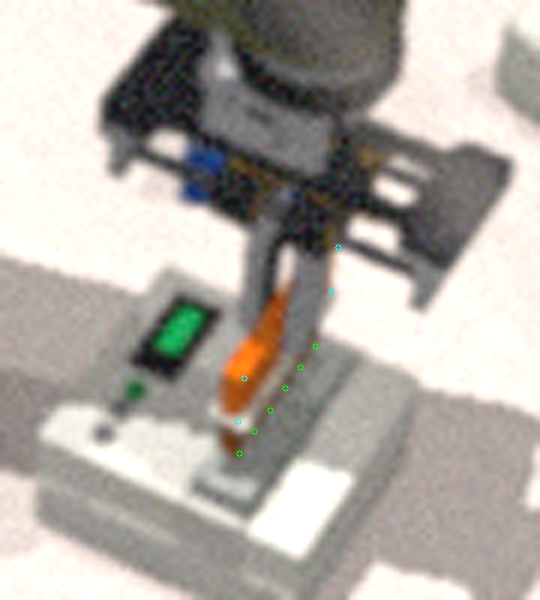

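The strip hangs upright. Its lowest -y foot is at (235,455), against a predicted (239,453), so the grip offset is about zero and the feet are about 14 mm above the block. I'll lower in small steps and feel for the wells.

```bash

python3 -m inch '[{"gripper":0,"dx":0,"dy":0.001,"dz":-0.002,"wx":0,"wy":0,"wz":0},{"gripper":0,"dx":0.0005,"dy":0.001,"dz":-0.004,"wx":0,"wy":0,"wz":0},{"gripper":0,"dx":0.0005,"dy":0.001,"dz":-0.006,"wx":0,"wy":0,"wz":0},{"gripper":0,"dx":0.0005,"dy":0.001,"dz":-0.008,"wx":0,"wy":0,"wz":0},{"gripper":0,"dx":0.0005,"dy":0.001,"dz":-0.01,"wx":0,"wy":0,"wz":0}]' 35 2>&1 | grep -E "pos|force|gap"
python3 -m inch '[{"gripper":0,"dx":0,"dy":0,"dz":-0.001,"wx":0,"wy":0,"wz":0},{"gripper":0,"dx":0,"dy":0,"dz":-0.002,"wx":0,"wy":0,"wz":0},{"gripper":0,"dx":0,"dy":0,"dz":-0.003,"wx":0,"wy":0,"wz":0},{"gripper":0,"dx":0,"dy":0,"dz":-0.004,"wx":0,"wy":0,"wz":0},{"gripper":0,"dx":0,"dy":0,"dz":-0.004,"wx":0,"wy":0,"wz":0}]' 35 2>&1 | grep -E "pos|force|gap"
python3 -c "
from h import *
go([637.8,218.9,68],.022,0)"
```

```text
eef_pos: [638.3, 218.8, 106.1]
wrist_force: [0.5, 0.9, -1.1]
finger_gap: 11.6
finger_force: 34.9
eef_pos: [638.2, 218.7, 101.8]
wrist_force: [-0.5, -0.5, -1.7]
finger_gap: 11.9
finger_force: 34.9
d mm [ -0.4   0.2 -33.8] rot deg [-0.18  0.08 -0.19] F [-0.5 -0.5 -1.7] M [ 0.01 -0.11 -0.03] gap 11.9 34.9 t 9.2
```

```bash
for i in 1; do
python3 -m inch '[{"gripper":0,"dx":0,"dy":0,"dz":-0.001,"wx":0,"wy":0,"wz":0},{"gripper":0,"dx":0,"dy":0,"dz":-0.002,"wx":0,"wy":0,"wz":0},{"gripper":0,"dx":0,"dy":0,"dz":-0.003,"wx":0,"wy":0,"wz":0},{"gripper":0,"dx":0,"dy":0,"dz":-0.003,"wx":0,"wy":0,"wz":0},{"gripper":0,"dx":0,"dy":0,"dz":-0.003,"wx":0,"wy":0,"wz":0}]' 35 2>&1 | grep -E "pos|force|gap"; done
python3 -c "
from h import *
go([637.8,218.9,68],.022,0)"
```

```text
eef_pos: [638.2, 218.8, 99.0]
wrist_force: [0.3, -0.8, -1.6]
finger_gap: 11.6
finger_force: 34.9
d mm [ -0.4   0.1 -31. ] rot deg [-0.18  0.09 -0.2 ] F [ 0.3 -0.8 -1.6] M [-0.06 -0.1   0.02] gap 11.6 34.9 t 9.62
```

```bash
for i in 1; do
python3 -m inch '[{"gripper":0,"dx":0,"dy":0,"dz":-0.001,"wx":0,"wy":0,"wz":0},{"gripper":0,"dx":0,"dy":0,"dz":-0.002,"wx":0,"wy":0,"wz":0},{"gripper":0,"dx":0,"dy":0,"dz":-0.003,"wx":0,"wy":0,"wz":0},{"gripper":0,"dx":0,"dy":0,"dz":-0.003,"wx":0,"wy":0,"wz":0},{"gripper":0,"dx":0,"dy":0,"dz":-0.003,"wx":0,"wy":0,"wz":0}]' 35 2>&1 | grep -E "pos|force|gap"; done
python3 -c "
from h import *
go([637.8,218.9,68],.022,0)"
```

```text
eef_pos: [638.2, 218.8, 95.9]
wrist_force: [-0.7, 0.7, -1.0]
finger_gap: 11.5
finger_force: 34.9
d mm [ -0.4   0.1 -27.9] rot deg [-0.18  0.09 -0.19] F [-0.7  0.7 -1. ] M [-0.07 -0.1   0.03] gap 11.5 34.9 t 10.03
```

```bash

python3 -m inch '[{"gripper":0,"dx":0,"dy":0,"dz":-0.001,"wx":0,"wy":0,"wz":0},{"gripper":0,"dx":0,"dy":0,"dz":-0.002,"wx":0,"wy":0,"wz":0},{"gripper":0,"dx":0,"dy":0,"dz":-0.003,"wx":0,"wy":0,"wz":0},{"gripper":0,"dx":0,"dy":0,"dz":-0.003,"wx":0,"wy":0,"wz":0},{"gripper":0,"dx":0,"dy":0,"dz":-0.003,"wx":0,"wy":0,"wz":0}]' 35 2>&1 | grep -E "pos|force|gap"
python3 -c "
from h import *
go([637.8,218.9,68],.022,0)"
```

```text
eef_pos: [638.2, 218.8, 93.0]
wrist_force: [-0.1, -0.4, -1.2]
finger_gap: 11.5
finger_force: 34.9
d mm [ -0.4   0.1 -25. ] rot deg [-0.18  0.09 -0.2 ] F [-0.1 -0.4 -1.2] M [-0.05 -0.07 -0.01] gap 11.5 34.9 t 10.45
```

```bash

python3 -m inch '[{"gripper":0,"dx":0,"dy":0,"dz":-0.001,"wx":0,"wy":0,"wz":0},{"gripper":0,"dx":0,"dy":0,"dz":-0.002,"wx":0,"wy":0,"wz":0},{"gripper":0,"dx":0,"dy":0,"dz":-0.003,"wx":0,"wy":0,"wz":0},{"gripper":0,"dx":0,"dy":0,"dz":-0.003,"wx":0,"wy":0,"wz":0},{"gripper":0,"dx":0,"dy":0,"dz":-0.003,"wx":0,"wy":0,"wz":0}]' 35 2>&1 | grep -E "pos|force|gap"
python3 -c "
from h import *
go([637.8,218.9,68],.022,0)"
```

```text
eef_pos: [638.2, 218.8, 89.9]
wrist_force: [0.5, 0.3, -0.6]
finger_gap: 12.1
finger_force: 34.9
d mm [ -0.4   0.1 -21.9] rot deg [-0.18  0.09 -0.2 ] F [ 0.5  0.3 -0.6] M [-0.02 -0.1  -0.03] gap 12.1 34.9 t 10.87
```

```bash

python3 -m inch '[{"gripper":0,"dx":0,"dy":0,"dz":-0.001,"wx":0,"wy":0,"wz":0},{"gripper":0,"dx":0,"dy":0,"dz":-0.002,"wx":0,"wy":0,"wz":0},{"gripper":0,"dx":0,"dy":0,"dz":-0.003,"wx":0,"wy":0,"wz":0},{"gripper":0,"dx":0,"dy":0,"dz":-0.004,"wx":0,"wy":0,"wz":0},{"gripper":0,"dx":0,"dy":0,"dz":-0.004,"wx":0,"wy":0,"wz":0}]' 35 2>&1 | grep -E "pos|force|gap"
```

```text
eef_pos: [638.1, 218.8, 85.7]
wrist_force: [0.0, 1.0, -0.7]
finger_gap: 11.3
finger_force: 34.9
```

```bash

python3 -m inch '[{"gripper":0,"dx":0,"dy":0,"dz":-0.001,"wx":0,"wy":0,"wz":0},{"gripper":0,"dx":0,"dy":0,"dz":-0.002,"wx":0,"wy":0,"wz":0},{"gripper":0,"dx":0,"dy":0,"dz":-0.003,"wx":0,"wy":0,"wz":0},{"gripper":0,"dx":0,"dy":0,"dz":-0.004,"wx":0,"wy":0,"wz":0},{"gripper":0,"dx":0,"dy":0,"dz":-0.004,"wx":0,"wy":0,"wz":0}]' 35 2>&1 | grep -E "pos|force|gap"
```

```text
eef_pos: [638.1, 218.8, 81.8]
wrist_force: [-0.1, -0.9, -1.7]
finger_gap: 11.9
finger_force: 34.9
```

```bash

python3 -m inch '[{"gripper":0,"dx":0,"dy":0,"dz":-0.001,"wx":0,"wy":0,"wz":0},{"gripper":0,"dx":0,"dy":0,"dz":-0.002,"wx":0,"wy":0,"wz":0},{"gripper":0,"dx":0,"dy":0,"dz":-0.003,"wx":0,"wy":0,"wz":0},{"gripper":0,"dx":0,"dy":0,"dz":-0.004,"wx":0,"wy":0,"wz":0},{"gripper":0,"dx":0,"dy":0,"dz":-0.004,"wx":0,"wy":0,"wz":0}]' 35 2>&1 | grep -E "pos|force|gap"
```

```text
eef_pos: [638.1, 218.8, 77.7]
wrist_force: [-0.2, -0.3, -1.7]
finger_gap: 11.6
finger_force: 34.9
```

The cuvettes are going into the wells with no contact force. I'll go on gently until the flange touches.

```bash

python3 -m inch '[{"gripper":0,"dx":0,"dy":0,"dz":-0.001,"wx":0,"wy":0,"wz":0},{"gripper":0,"dx":0,"dy":0,"dz":-0.002,"wx":0,"wy":0,"wz":0},{"gripper":0,"dx":0,"dy":0,"dz":-0.003,"wx":0,"wy":0,"wz":0},{"gripper":0,"dx":0,"dy":0,"dz":-0.004,"wx":0,"wy":0,"wz":0},{"gripper":0,"dx":0,"dy":0,"dz":-0.004,"wx":0,"wy":0,"wz":0}]' 35 2>&1 | grep -E "pos|force|gap"
```

```text
eef_pos: [638.1, 218.8, 73.7]
wrist_force: [-0.2, 0.1, -2.0]
finger_gap: 11.5
finger_force: 34.9
```

```bash

python3 -m inch '[{"gripper":0,"dx":0,"dy":0,"dz":-0.0005,"wx":0,"wy":0,"wz":0},{"gripper":0,"dx":0,"dy":0,"dz":-0.001,"wx":0,"wy":0,"wz":0},{"gripper":0,"dx":0,"dy":0,"dz":-0.0015,"wx":0,"wy":0,"wz":0},{"gripper":0,"dx":0,"dy":0,"dz":-0.002,"wx":0,"wy":0,"wz":0},{"gripper":0,"dx":0,"dy":0,"dz":-0.002,"wx":0,"wy":0,"wz":0}]' 35 2>&1 | grep -E "pos|force|gap"
```

```text
eef_pos: [638.2, 218.8, 71.9]
wrist_force: [-0.4, 0.6, -1.1]
finger_gap: 11.6
finger_force: 34.9
```

```bash

python3 -m inch '[{"gripper":0,"dx":0,"dy":0,"dz":-0.0005,"wx":0,"wy":0,"wz":0},{"gripper":0,"dx":0,"dy":0,"dz":-0.001,"wx":0,"wy":0,"wz":0},{"gripper":0,"dx":0,"dy":0,"dz":-0.001,"wx":0,"wy":0,"wz":0},{"gripper":0,"dx":0,"dy":0,"dz":-0.001,"wx":0,"wy":0,"wz":0},{"gripper":0,"dx":0,"dy":0,"dz":-0.001,"wx":0,"wy":0,"wz":0}]' 35 2>&1 | grep -E "pos|force|gap"
```

```text
eef_pos: [638.2, 218.8, 71.1]
wrist_force: [0.1, 0.5, -0.5]
finger_gap: 11.4
finger_force: 34.9
```

```bash

python3 -m inch '[{"gripper":0,"dx":0,"dy":0,"dz":-0.0005,"wx":0,"wy":0,"wz":0},{"gripper":0,"dx":0,"dy":0,"dz":-0.001,"wx":0,"wy":0,"wz":0},{"gripper":0,"dx":0,"dy":0,"dz":-0.001,"wx":0,"wy":0,"wz":0},{"gripper":0,"dx":0,"dy":0,"dz":-0.001,"wx":0,"wy":0,"wz":0},{"gripper":0,"dx":0,"dy":0,"dz":-0.001,"wx":0,"wy":0,"wz":0}]' 35 2>&1 | grep -E "pos|force|gap"
```

```text
eef_pos: [638.4, 218.9, 70.7]
wrist_force: [-2.6, -0.3, 5.7]
finger_gap: 11.9
finger_force: 35.0
```

```bash

python3 -m inch '[{"gripper":0,"dx":0,"dy":0,"dz":-0.0005,"wx":0,"wy":0,"wz":0},{"gripper":0,"dx":0,"dy":0,"dz":-0.001,"wx":0,"wy":0,"wz":0},{"gripper":0,"dx":0,"dy":0,"dz":-0.001,"wx":0,"wy":0,"wz":0},{"gripper":0,"dx":0,"dy":0,"dz":-0.001,"wx":0,"wy":0,"wz":0},{"gripper":0,"dx":0,"dy":0,"dz":-0.001,"wx":0,"wy":0,"wz":0}]' 35 2>&1 | grep -E "pos|force|gap"
```

```text
eef_pos: [638.6, 218.9, 70.6]
wrist_force: [-4.5, -0.6, 12.6]
finger_gap: 11.6
finger_force: 35.0
```

Flange contact: force rose to 12.6 N and z stopped at 70.6, as predicted. I'll ease the load, dwell, release and lift straight up.

```bash

python3 -m inch '[{"gripper":0,"dx":0,"dy":0,"dz":0.0005,"wx":0,"wy":0,"wz":0},{"gripper":0,"dx":0,"dy":0,"dz":0.001,"wx":0,"wy":0,"wz":0},{"gripper":0,"dx":0,"dy":0,"dz":0.001,"wx":0,"wy":0,"wz":0},{"gripper":0,"dx":0,"dy":0,"dz":0.001,"wx":0,"wy":0,"wz":0},{"gripper":0,"dx":0,"dy":0,"dz":0.001,"wx":0,"wy":0,"wz":0}]' 20 2>&1 | grep -E "pos|force|gap"
for i in 1 2; do python3 -m inch '[{"gripper":0.35,"dx":0,"dy":0,"dz":0,"wx":0,"wy":0,"wz":0},{"gripper":0.35,"dx":0,"dy":0,"dz":0,"wx":0,"wy":0,"wz":0},{"gripper":0.35,"dx":0,"dy":0,"dz":0,"wx":0,"wy":0,"wz":0},{"gripper":0.35,"dx":0,"dy":0,"dz":0,"wx":0,"wy":0,"wz":0},{"gripper":0.35,"dx":0,"dy":0,"dz":0,"wx":0,"wy":0,"wz":0}]' 20 2>&1 | grep -E "pos|force|gap"; done
```

```text
eef_pos: [638.6, 218.9, 70.6]
wrist_force: [-0.2, 0.4, 6.2]
finger_gap: 11.8
finger_force: 20.0
eef_pos: [638.1, 218.7, 69.8]
wrist_force: [-0.3, 0.0, -0.2]
finger_gap: 32.7
finger_force: 0.0
eef_pos: [638.2, 218.8, 70.0]
wrist_force: [0.2, 0.1, 0.2]
finger_gap: 32.8
finger_force: 0.0
```

```bash

for i in 1 2; do python3 -m inch '[{"gripper":0.35,"dx":0,"dy":0,"dz":0.01,"wx":0,"wy":0,"wz":0},{"gripper":0.35,"dx":0,"dy":0,"dz":0.025,"wx":0,"wy":0,"wz":0},{"gripper":0.35,"dx":0,"dy":0,"dz":0.045,"wx":0,"wy":0,"wz":0},{"gripper":0.35,"dx":0,"dy":0,"dz":0.07,"wx":0,"wy":0,"wz":0},{"gripper":0.35,"dx":0,"dy":0,"dz":0.09,"wx":0,"wy":0,"wz":0}]' 20 2>&1 | grep -E "pos|force|gap"; done
python3 -m inch '[{"gripper":0.35,"dx":-0.03,"dy":0,"dz":0,"wx":0,"wy":0,"wz":0},{"gripper":0.35,"dx":-0.06,"dy":0,"dz":0,"wx":0,"wy":0,"wz":0},{"gripper":0.35,"dx":-0.09,"dy":0,"dz":0,"wx":0,"wy":0,"wz":0},{"gripper":0.35,"dx":-0.12,"dy":0,"dz":0,"wx":0,"wy":0,"wz":0},{"gripper":0.35,"dx":-0.15,"dy":0,"dz":0,"wx":0,"wy":0,"wz":0}]' 20 2>&1 | grep -E "pos|force|gap"
python3 - <<'E'
from h import *
np.set_printoptions(precision=1,suppress=True)
# rib as placed: outline corners cast to z=126 (top edge), expected +x/-x edges at 638+-6
for n,(x,y,w,h) in(("top",(170,165,70,50)),("scene",(290,140,90,70))):
    im=manip.camera(n);G=cv2.resize(im[y:y+h,x:x+w],None,fx=8,fy=8,interpolation=cv2.INTER_CUBIC)
    m=cv2.inRange(cv2.cvtColor(G,cv2.COLOR_BGR2HSV),(2,130,90),(20,255,255))
    p=np.argwhere(m)[:,::-1].astype(np.float32)
    if len(p)<500: print(n,"hidden",len(p));continue
    q=(cv2.boxPoints(cv2.minAreaRect(p))+.5)/8-.5+[x,y]
    print(n,len(p)/64,[ray(n,u,126)[:2] for u in q],[ray(n,u,94)[:2] for u in q])
E
```

```text
eef_pos: [638.4, 218.9, 162.7]
wrist_force: [0.0, 0.1, -0.0]
finger_gap: 33.2
finger_force: 0.0
eef_pos: [638.1, 218.8, 251.7]
wrist_force: [-0.2, 0.7, 1.0]
finger_gap: 32.6
finger_force: 0.0
eef_pos: [486.6, 218.6, 249.8]
wrist_force: [0.7, 1.5, 0.1]
finger_gap: 32.7
finger_force: 0.0
top 147.390625 [array([640.8, 267.6]), array([643.8, 169.5]), array([627.4, 168.8]), array([624.4, 266.7])] [array([646.8, 274.2]), array([649.9, 173.6]), array([633. , 172.8]), array([629.9, 273.3])]
scene 138.0 [array([635.3, 154.4]), array([628.6, 269.8]), array([647.9, 266.4]), array([653.7, 151.7])] [array([624.6, 177.5]), array([617.8, 296.2]), array([637.5, 292.7]), array([643.6, 174.8])]
```

The placed rib measures 98 mm long at z 126, centred on y = 218 and in line with the wells. I'll hand in.

```bash
python3 -c "
from cell import manip
print(manip.sign_off())"
```

```text
the job is handed in; nothing more can be done
None
```

The six-cuvette strip is standing in the heater block's wells with its flange down on the block; I let go of it, moved the arm clear and handed the job in (no verdict was returned).

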